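# Set out the test bench from the covered tray

### The job

Swing the tray's clear cover back by its black handle until it stays open by itself. Then take the orange-lidded cup, the blue-lidded cup, the white-capped jar and the black-capped dropper bottle out of the tray one by one and stand each upright, fully down, in the bench holder whose collar has the colour of its cap; set them down, do not drop them or tip them over.

Things in the scene. Friction and masses are not known exactly. Their poses are not given: they have to be found in the camera images.
- cover (a joint): angle of the tray's clear hinged hood (0.32 kg), rad: 0 closed, grows as the front edge rises, 1.85 fully open on its stop, leaning back. Falls shut below 0.9, falls open and stays above 1.0. The tray is fixed: grey, 140 mm deep, 300 mm wide, walls 24 mm high, floor 4 mm thick, a row of four bays at 73 mm pitch, dividers 18 mm high. Closed hood: top 106 mm above the bench; hinge along the tray's rear edge.
- cover_handle (a point): middle of the hood's black handle: round bar 10 mm thick, 90 mm clear between two thin arms, parallel to the hinge, 45 degrees out from the upper front edge, so it can be pinched from above all through the swing, turning between the fingers; 130 mm above the bench when closed. Axes turn with the hood: y along bar; when closed x to the tray's rear, z up. Hinge axis at x +0.167, z -0.106 m; opens about +y.
- cup_orange: specimen cup with an orange screw lid, lid 62 mm across and 14 mm high, pale round body tapering from 56 mm under the lid to 49 mm at the foot, 71 mm high, about 57 g. Origin: centre of the underside; z up. Stands in one bay of the tray, under the cover.
- cup_blue: specimen cup with a blue screw lid, otherwise the same: lid 62 mm across and 14 mm high, body tapering from 56 to 49 mm at the foot, 71 mm high. Origin: centre of the underside; z up. Stands in one bay of the tray.
- jar: white round jar with a white cap (47 mm across, 17 mm high), body 44 mm across, 93 mm high in all. Origin: centre of the underside; z up. Stands in one bay of the tray.
- dropper: round amber glass bottle with a narrow black dropper cap, 29 mm across, 92 mm high; straight body up to 48 mm above the underside, then a shoulder, from 60 mm up the stiff cap, gripped as 19 mm across. Origin: centre of the underside; z up. Stands in one bay of the tray.
- holder_orange: fixed round bench holder: orange plastic collar on a slightly wider dark steel foot, total height 20 mm, outer diameter 82 mm at the foot; an open round well 62 mm across and 15 mm deep, with a flat floor of the same colour 5 mm above the bench. Origin: on the well's axis, on the bench; z up. Fits a specimen cup. The centrifuge behind it is 250 mm high.
- holder_blue: fixed round bench holder: blue plastic collar on a slightly wider dark steel foot, total height 20 mm, outer diameter 82 mm at the foot; an open round well 62 mm across and 15 mm deep, with a flat floor of the same colour 5 mm above the bench. Origin: on the well's axis, on the bench; z up. Fits a specimen cup. The centrifuge behind it is 250 mm high.
- holder_white: fixed round bench holder: white plastic collar on a slightly wider dark steel foot, total height 20 mm, outer diameter 75 mm at the foot; an open round well 55 mm across and 15 mm deep, with a flat floor of the same colour 5 mm above the bench. Origin: on the well's axis, on the bench; z up. Fits the jar. The centrifuge behind it is 250 mm high.
- holder_black: fixed round bench holder: black plastic collar on a slightly wider dark steel foot, total height 20 mm, outer diameter 59 mm at the foot; an open round well 39 mm across and 15 mm deep, with a flat floor of the same colour 5 mm above the bench. Origin: on the well's axis, on the bench; z up. Fits the dropper bottle. The centrifuge behind it is 250 mm high.

How it is judged:
By the outcome, as a careful person would: the job done as asked, in the order asked, and still so for the second after the job is handed in, with the robot touching nothing.
It also fails if it takes over 138 s, if anything falls off the work surface, if the arm or the gripper's body presses on something with over 40 N, if the wrist force passes 120 N, or if a joint passes its speed limit or range.

### The arm

A 7-joint arm with a two-finger parallel gripper is mounted at the origin on a cart in front of the work surface, level with it; the furniture and walls round the work are solid. World frame = base frame: x ahead of the robot, y to its left, z up, the work surface at z = 0. Lengths are in m, angles in rad, forces in N, time in s.
With the tool pointing down it reaches from about 0.375 to 0.925 m from the base axis. Payload 3.1 kg.
Tool frame: the origin (TCP) lies between the finger pads; the fingertips stand 19 mm ahead of it and the grasp point (between the pads) is the TCP; z points along the fingers, y is the direction in which the jaws open and shut (so a half turn about z gives the same grasp; the last joint's range is limited). The gripper opens to 85 mm and grips with 20 to 120 N. Pads are 22 mm wide; open, the fingers measure 114 mm over their backs; the gripper's body (76 mm by 85 mm) begins 54 mm behind the grasp point. The pads swing forward as they close: fully open they stand 13 mm farther back than shut.
Start: joints at [1.061, 0.383, 0.044, 1.598, -0.018, 1.161, -0.05], TCP at [0.26, -0.596, 0.25] pointing down, gripper open.
Joint ranges: [-2.61, 2.61], [-0.41, 2.15], [-1.48, 1.57], [0, 2.5], [-1.57, 4.71], [0.05, 1.97], [-2.85, 2.85]. Speed limits (rad/s): [2.79, 2.79, 3.14, 3.14, 3.14, 3.14, 3.14].

### API

Orientations are given as a unit quaternion [x, y, z, w].
In Python, from bench import move_ptp, movel, move_j, move_gripper, pause, inverse_kinematics, read_camera, camera_params, MotionError, sign_off, look_for, tip_of, read_time_s, read_qpos, read_joint_vel, read_effort, read_eef_pos, read_tcp_rot, read_ft_force, read_ft_torque, read_finger_gap gives the robot as it stands. Calls block until the motion is done:
- move_ptp(position, orientation): joint-space move of the TCP to a pose.
- movel(position, orientation=None, speed=0.15): straight line of the TCP; orientation=None keeps the orientation; speed is the mean speed in m/s.
- move_j(angles): joint-space move.
- move_gripper(opening, effort=None): finger opening in m; effort is the grip in N (None keeps the last); returns when the fingers have stopped.
- pause(seconds).
- inverse_kinematics(position, orientation): joint angles nearest the present ones, or None.
- read_camera(name): name is "scene" or "top"; returns the picture (420x560x3 uint8, red, green, blue); there is no depth.
- camera_params(name): a dict with "K" (3x3 intrinsics, pixels), "camera_from_world" (4x4, takes a point from world to camera coordinates). Camera axes: x right, y down, z forward; pixel columns grow to the right and rows downward; lengths in m; the calibration is good to about 2 mm. A picture is of the moment at which its call begins. camera_params takes no time and is no camera call.
A pose or a line that the arm cannot do raises MotionError and nothing moves.
- sign_off(): hands the job in, once; it reports no verdict.
Trained networks look in the newest picture that a camera, given by its name, has taken for a name from the list of things; names that differ only in an ending like _2 or _b are one class to them, and where a whole thing is asked for, a point or a joint stands for the part that bears it (a point fixed in the world has none). Each returns a list of dicts, best first, with "confidence" (0 to 1); they miss things now and then, are a little off and sometimes report something else, mostly with a low value. They report only what shows in the picture. A call takes as long as a camera call.
- look_for(camera, name): "at" ([column, row] in pixels, amid what is visible of it).
- tip_of(camera, name): "at" ([column, row] in pixels: a listed point, or the origin of a listed thing).
Readings, each from a call of its own:
- read_time_s(): time.
- read_qpos(): joint angles.
- read_joint_vel(): joint speeds.
- read_effort(): joint torques, N m.
- read_eef_pos(): TCP position.
- read_tcp_rot(): TCP orientation.
- read_ft_force(): force on the tool from outside, world axes, zero at the start.
- read_ft_torque(): the same for the moment, N m.
- read_finger_gap(): finger opening in m.
Only numpy, scipy, OpenCV 4.12 (cv2) and the standard library are available. Lean on these libraries where they do the work, as an engineer would, in place of code of your own. Each camera call takes 0.05 s, during which the arm holds its last target. There are 200 camera calls.

## Working session

There is one attempt and no reset: what is moved stays moved. The work goes in short steps, each a Python script; the robot and the scene stay as the last script left them, time stands still between calls to the robot, and variables do not carry over. Pictures are saved under pics/ and viewed, about 12 in all and at most 16, crops included, and the job is handed in when it is done.

```bash
mkdir -p pics; ls; python3 - <<'E'
from bench import *
import cv2, numpy as np
for c in ["scene","top"]:
    im=read_camera(c); cv2.imwrite(f"pics/{c}0.png",cv2.cvtColor(im,cv2.COLOR_RGB2BGR))
    p=camera_params(c); M=np.array(p["camera_from_world"]); print(c,np.array(p["K"]).round(1).tolist(),(-M[:3,:3].T@M[:3,3]).round(3),M[:3,:3].round(2).tolist())
    for n in ["cover_handle","cup_orange","cup_blue","jar","dropper","holder_orange","holder_blue","holder_white","holder_black"]:
        print(n,[(np.round(d["at"],1).tolist(),round(d["confidence"],2)) for d in tip_of(c,n)[:3]])
print(read_time_s(),read_tcp_rot(),read_eef_pos())
E
```

```text
pics
scene [[430.3, 0.0, 276.6], [0.0, 430.3, 206.4], [0.0, 0.0, 1.0]] [ 1.033 -0.472  1.233] [[0.69, 0.73, 0.0], [0.62, -0.58, -0.53], [-0.38, 0.37, -0.85]]
cover_handle [([211.4, 236.9], 0.63)]
cup_orange []
cup_blue []
jar []
dropper []
holder_orange [([249.3, 219.1], 0.66)]
holder_blue [([307.7, 165.6], 0.68)]
holder_white [([284.2, 186.1], 0.62), ([332.4, 153.1], 0.53)]
holder_black [([285.5, 188.8], 0.53)]
top [[514.2, 0.0, 276.9], [0.0, 514.2, 209.5], [0.0, 0.0, 1.0]] [ 0.441 -0.009  1.548] [[0.02, -1.0, -0.02], [-1.0, -0.02, -0.06], [0.06, 0.02, -1.0]]
cover_handle [([359.6, 226.5], 0.69)]
cup_orange []
cup_blue []
jar []
dropper [([195.2, 245.1], 0.7)]
holder_orange [([297.8, 237.5], 0.9)]
holder_blue [([195.5, 242.1], 0.76), ([297.0, 236.9], 0.21)]
holder_white [([162.0, 241.4], 0.85)]
holder_black [([236.3, 241.3], 0.55)]
1.0 [ 9.78868582e-01  2.04490340e-01  9.23521949e-06 -2.39052068e-06] [ 0.2601977  -0.59564713  0.25028226]
```

View pics/scene0.png

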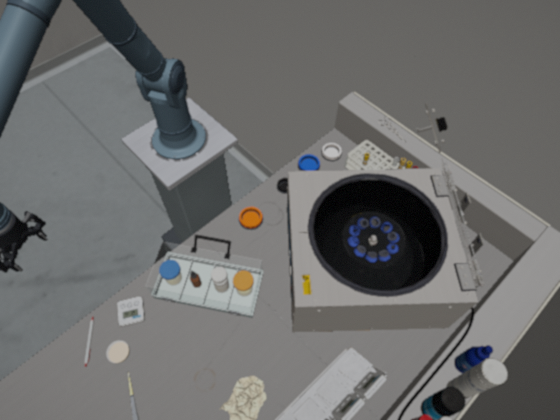

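View pics/top0.png

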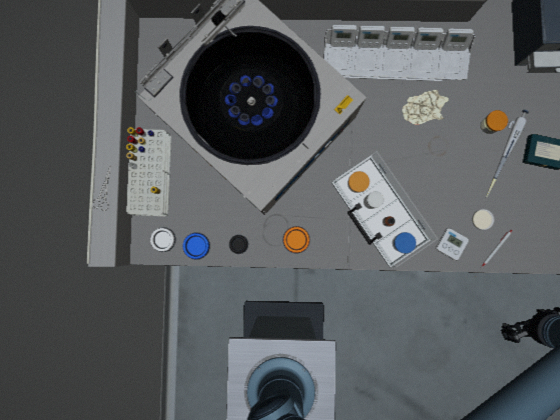

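The scene camera shows the tray around (210,280) with the hood closed and its handle at about (211,243). The top camera shows the handle bar from about (350,208) to (372,242). The lids are orange (359,181), white (373,200), dropper (389,221) and blue (404,242). The holders are white (162,239), blue (196,245), black (238,244) and orange (296,239). I'm measuring them now.

```bash
cat > h.py <<'E'
from bench import *
import cv2, numpy as np
from scipy.spatial.transform import Rotation as R
def cam(c):
    p=camera_params(c); return np.array(p["K"]),np.array(p["camera_from_world"])
def ray(c,uv):
    K,M=cam(c); d=M[:3,:3].T@np.linalg.solve(K,[uv[0],uv[1],1]); return -M[:3,:3].T@M[:3,3],d
def onz(c,uv,z):
    o,d=ray(c,uv); return o+d*(z-o[2])/d[2]
def proj(c,p):
    K,M=cam(c); q=K@(M[:3,:3]@np.array(p)+M[:3,3]); return q[:2]/q[2]
def snap(c,f=None):
    im=cv2.cvtColor(read_camera(c),cv2.COLOR_RGB2BGR)
    if f: cv2.imwrite("pics/"+f,im)
    return im
def blob(im,lo,hi,near,r=22):
    hsv=cv2.cvtColor(im,cv2.COLOR_BGR2HSV); m=cv2.inRange(hsv,np.array(lo),np.array(hi))
    k=np.zeros_like(m); cv2.circle(k,tuple(map(int,near)),r,255,-1); m&=k
    n,l,s,ce=cv2.connectedComponentsWithStats(m); i=1+np.argmax(s[1:,4])
    pts=np.argwhere(l==i)[:,::-1].astype(np.float32); return cv2.minEnclosingCircle(pts),ce[i],s[i]
def down(yaw):  # tool z down, tool y (jaw axis) at world angle yaw
    y=np.array([np.cos(yaw),np.sin(yaw),0]); z=np.array([0,0,-1.]); x=np.cross(y,z)
    return R.from_matrix(np.c_[x,y,z]).as_quat()
E
python3 - <<'E'
from h import *
im=cv2.imread("pics/top0.png")
C=dict(orange=((5,130,90),(25,255,255)),blue=((95,120,60),(125,255,255)),white=((0,0,150),(180,60,255)),black=((0,0,0),(180,255,60)))
for n,c,uv,z in [("H orange","orange",(296,239),.02),("H blue","blue",(196,245),.02),("H white","white",(162,239),.02),("H black","black",(238,244),.02),
  ("orange","orange",(359,181),.075),("blue","blue",(404,242),.075),("jar","white",(373,200),.097),("drop","black",(389,221),.096)]:
    (cc,r),ce,s=blob(im,*C[c],uv,16); p=onz("top",cc,z); print(n,np.round(cc,1),round(r,1),"mm r",round(r*(1.548-z)/514.2*1000,1),s[2:],p.round(4),"cen",onz("top",ce,z).round(4)[:2], "reach",np.hypot(*p[:2]).round(3))
a=ray("top",(359.6,226.5)); 
print("handle top@.13",onz("top",(359.6,226.5),.13), "scene",onz("scene",(211.4,238),.13))
big=lambda x0,y0,w,h,k:cv2.resize(im[y0:y0+h,x0:x0+w],None,fx=k,fy=k,interpolation=cv2.INTER_CUBIC)
v=np.vstack([big(325,145,120,125,5)[:, :],]) 
cv2.imwrite("pics/c1.png",big(325,140,125,115,5))
cv2.imwrite("pics/c2.png",big(145,210,170,60,4.6))
E
```

```text
H orange [295.9 239.3] 13.0 mm r 38.7 [ 26  26 519] [ 0.4483 -0.0351  0.02  ] cen [ 0.4486 -0.035 ] reach 0.45
H blue [195.5 245.6] 13.2 mm r 39.3 [ 26  26 543] [0.4232 0.2629 0.02  ] cen [0.4234 0.263 ] reach 0.498
H white [161.5 239.5] 11.6 mm r 34.5 [ 24  23 353] [0.439  0.3653 0.02  ] cen [0.4398 0.3637] reach 0.571
H black [238.1 243.9] 9.4 mm r 27.8 [ 18  19 276] [0.4309 0.1361 0.02  ] cen [0.4309 0.1354] reach 0.452
orange [358.5 181.5] 10.1 mm r 29.0 [ 20  20 321] [ 0.6177 -0.2105  0.075 ] cen [ 0.6181 -0.2104] reach 0.653
blue [404.9 242.5] 10.5 mm r 29.9 [ 21  20 339] [ 0.4458 -0.3442  0.075 ] cen [ 0.4458 -0.3439] reach 0.563
jar [373. 200.] 16.0 mm r 45.2 [ 33  33 691] [ 0.5634 -0.2489  0.097 ] cen [ 0.5636 -0.2523] reach 0.616
drop [390.2 220.6] 3.2 mm r 9.1 [ 7  6 33] [ 0.5062 -0.298   0.096 ] cen [ 0.5066 -0.2983] reach 0.587
handle top@.13 [ 0.4868028  -0.20752732  0.13      ] scene [ 0.48069952 -0.20638754  0.13      ]
```

View pics/c1.png

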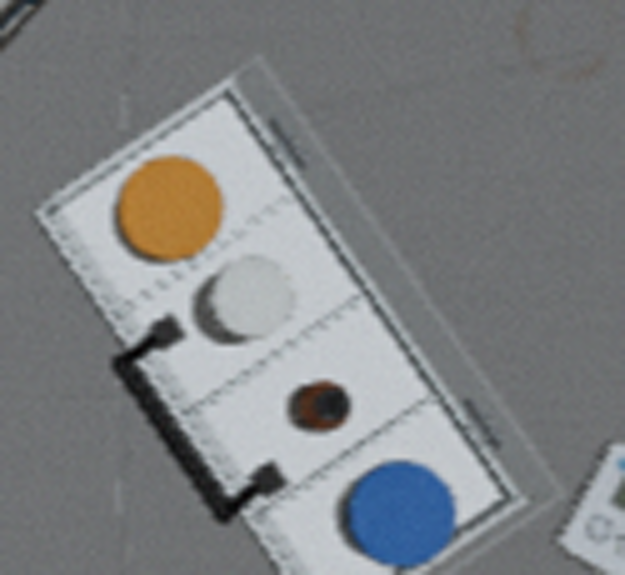

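View pics/c2.png

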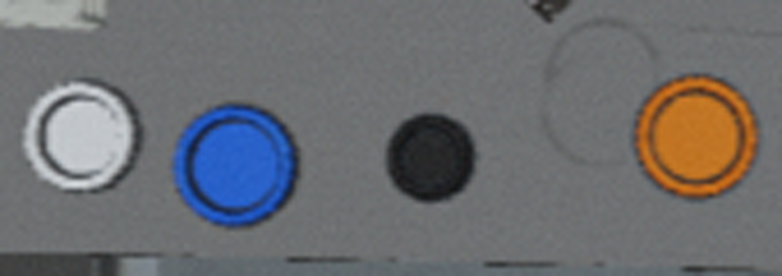

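The crop matches the networks. The bar runs in crop (120,362)–(230,515), which puts its middle at image (359.9,226.6), and the hinge is on the upper-right side. All four holders are clear, with radii as specified. Orange to blue measures 0.218 m against a nominal 0.219, giving a tray yaw of 37.9°. Next I'll check the handle position, corner clearance and IK, then approach.

```bash
cat >> h.py <<'E'
B=np.deg2rad(37.9); U=np.array([np.cos(B),np.sin(B),0]); X=np.array([np.sin(B),-np.cos(B),0]); Z=np.array([0,0,1.])
JY=B-np.pi/2
E
python3 - <<'E'
from h import *
a=onz("top",(359.8,226.5),.13); b=onz("scene",(211.4,236.9),.13); print("handle",a,b)
print("centrifuge corner",onz("top",(263,213),.25),onz("top",(263,213),.0))
H=np.r_[((2*a+b)/3)[:2],.13]; print(H, "across-bar diff",(a-b)@X)
q=down(JY)
for th in (0,.6,1.2,1.8):
    f=np.arctan2(.106,.167)+th; r=np.hypot(.106,.167); p=H+X*.167-Z*.106+r*(-np.cos(f)*X+np.sin(f)*Z)
    print(th,p.round(3),inverse_kinematics(p,q))
for p in [(.448,-.035,.07),(.423,.263,.36),(.439,.364,.36),(.431,.136,.36),(.431,.136,.08)]:
    az=np.arctan2(p[1],p[0])
    for y in (JY,az-np.pi/2,az): j=inverse_kinematics(p,down(y)); print(p,round(y,2),None if j is None else np.round(j,2))
move_ptp(H+[0,0,.12],q); move_gripper(.04,30)
movel(H+[0,0,.004],q,.15); print(read_eef_pos(),read_ft_force(),read_time_s())
im=snap("top"); im2=snap("scene")
c=lambda im,x,y:cv2.resize(im[y:y+100,x:x+100],None,fx=4,fy=4,interpolation=cv2.INTER_CUBIC)
cv2.imwrite("pics/g.png",np.hstack([c(im,320,170),c(im2,160,190)]))
E
```

```text
handle [ 0.48681453 -0.20807556  0.13      ] [ 0.4778857 -0.20413    0.13     ]
centrifuge corner [0.51187863 0.05338506 0.25      ] [0.52550864 0.06536771 0.        ]
[ 0.48383825 -0.20676038  0.13      ] across-bar diff 0.008598233028943192
0 [ 0.484 -0.207  0.13 ] [ 0.54677188  0.31279215 -0.25176473  1.9843032   0.10164806  0.85631742
 -0.66930151]
0.6 [ 0.539 -0.277  0.206] [ 0.5574192   0.35131645 -0.18277433  1.74267052  0.07200235  1.05411339
 -0.55934885]
1.2 [ 0.61  -0.369  0.218] [ 0.58228639  0.53240785 -0.13667658  1.44902124  0.07533789  1.16528267
 -0.4747454 ]
1.8 [ 0.673 -0.45   0.163] [ 0.60677893  0.76436266 -0.11802981  1.18812692  0.0877603   1.19391164
 -0.42029394]
(0.448, -0.035, 0.07) -0.91 [ 0.4   0.31 -0.45  2.18  0.21  0.69 -1.11]
(0.448, -0.035, 0.07) -1.65 [ 0.33  0.3  -0.38  2.18  0.18  0.68 -1.82]
(0.448, -0.035, 0.07) -0.08 [ 0.46  0.32 -0.51  2.18  0.25  0.7  -0.3 ]
(0.423, 0.263, 0.36) -0.91 [ 0.6   0.16 -1.33  1.77  0.16  1.34 -1.67]
(0.423, 0.263, 0.36) -1.01 [ 0.58  0.15 -1.3   1.77  0.15  1.33 -1.77]
(0.423, 0.263, 0.36) 0.56 [ 0.69  0.25 -1.48  1.77  0.26  1.36 -0.29]
(0.439, 0.364, 0.36) -0.91 [ 0.25  0.43 -1.31  1.61  0.42  1.42 -2.  ]
(0.439, 0.364, 0.36) -0.88 [ 0.25  0.43 -1.31  1.61  0.42  1.42 -1.97]
(0.439, 0.364, 0.36) 0.69 [ 0.09  0.3  -1.04  1.62  0.27  1.37 -0.28]
(0.431, 0.136, 0.36) -0.91 [ 0.6  -0.07 -0.93  1.87 -0.06  1.32 -1.23]
(0.431, 0.136, 0.36) -1.27 [ 0.57 -0.07 -0.91  1.87 -0.06  1.32 -1.58]
(0.431, 0.136, 0.36) 0.31 [ 0.61 -0.07 -0.94  1.87 -0.06  1.32 -0.01]
(0.431, 0.136, 0.08) -0.91 [ 0.37  0.39 -0.85  2.16  0.42  0.77 -1.66]
(0.431, 0.136, 0.08) -1.27 [ 0.3   0.36 -0.76  2.16  0.37  0.75 -1.97]
(0.431, 0.136, 0.08) 0.31 [ 0.51  0.46 -1.02  2.15  0.55  0.81 -0.55]
[ 0.48471536 -0.20700947  0.13486476] [ 0.33923241  1.03553218 -0.47325862] 4.075
```

View pics/g.png

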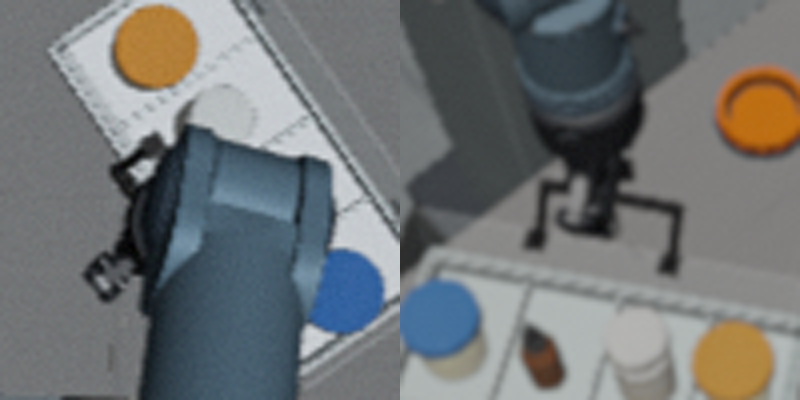

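In both crops the jaws straddle the bar: it passes between the fingers at scene crop (590,210), with the arms on either side. Now I'll close gently and swing.

```bash
python3 - <<'E'
from h import *
q=down(JY); H=np.array([.4855,-.2075,.131])
movel(H,q,.05); move_gripper(0.0,25); print("gap",read_finger_gap(),read_ft_force(),read_eef_pos())
if .006<read_finger_gap()<.016:
    r=np.hypot(.106,.167); f0=np.arctan2(.106,.167); O=H+X*.167-Z*.107
    for th in np.arange(.15,1.81,.15):
        f=f0+th; movel(O+r*(-np.cos(f)*X+np.sin(f)*Z),q,.12)
        print(round(th,2),read_finger_gap().__round__(4),read_ft_force().round(1),read_time_s())
        if np.abs(read_ft_force()).max()>30: break
    snap("scene","open.png")
E
```

```text
gap 0.00907176681447311 [-2.1676039   2.75450244  3.68394594] [ 0.48494531 -0.20683837  0.1310292 ]
0.15 0.0094 [-4.3  3.6  3.5] 5.2
0.3 0.0089 [-7.9  5.4  7.4] 5.6
0.45 0.0091 [-7.3  3.   8.3] 6.0
0.6 0.0091 [-6.8 -1.4  5.8] 6.4
0.75 0.0095 [-5.9 -1.7  5.7] 6.8
0.9 0.0091 [-5.5 -3.6  3.3] 7.2
1.05 0.0092 [-5.6 -3.6  2.8] 7.6
1.2 0.0089 [-5.2 -5.3  1.7] 8.0
1.35 0.0088 [-6.7 -5.5  0.2] 8.4
1.5 0.0094 [-6.7 -4.2 -0.1] 8.8
1.65 0.0089 [-6.9 -5.9 -0.2] 9.2
1.8 0.0092 [-7.9 -4.7 -0.4] 9.6
```

View pics/open.png

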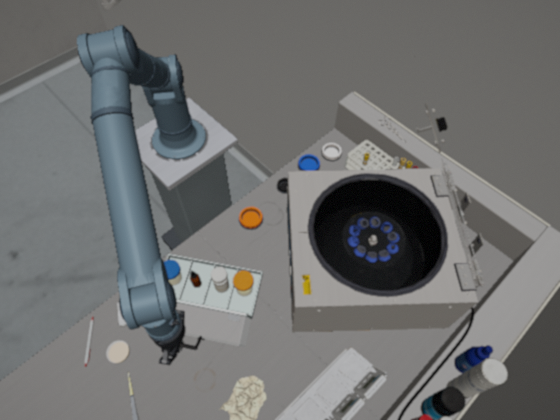

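The cover is swung back, with the handle held at scene (185,345) and the bay row exposed. Now release, back off and re-measure the items.

```bash
python3 - <<'E'
from h import *
q=down(JY); p=read_eef_pos()
move_gripper(.026); movel(p+Z*.17,q,.2)
move_ptp([.45,0,.38],q); print(read_time_s(), read_ft_force())
im=snap("top","t2.png"); 
C=dict(orange=((5,130,90),(25,255,255)),blue=((95,120,60),(125,255,255)),white=((0,0,150),(180,60,255)))
for n,uv,z in [("orange",(359,181),.075),("blue",(404,242),.075)]:
    (cc,r),ce,s=blob(im,*C[n],uv,16); print(n,np.round(cc,1),r*(1.548-z)/514.2*1000,onz("top",cc,z).round(4),onz("top",ce,z).round(4))
for n in ("cup_orange","cup_blue","jar","dropper"):
    for c in ("top","scene"):
        if c=="scene" and n=="cup_orange": snap("scene","s2.png")
        print(n,c,[(onz(c,d["at"],.004)[:2].round(4),round(d["confidence"],2)) for d in tip_of(c,n)[:2]])
s=cv2.imread("pics/s2.png")
a=cv2.resize(im[145:260,325:450],(500,460),interpolation=cv2.INTER_CUBIC); b=cv2.resize(s[240:355,140:265],(500,460),interpolation=cv2.INTER_CUBIC)
cv2.imwrite("pics/c3.png",cv2.resize(np.hstack([a,b]),(800,368)))
E
```

```text
12.8 [-0.61809596 -0.15808436 -0.51823347]
orange [358.4 181.2] 29.52403501980224 [ 0.6185 -0.2103  0.075 ] [ 0.6183 -0.2104  0.075 ]
blue [404.6 242.9] 30.971112267973822 [ 0.4447 -0.3436  0.075 ] [ 0.4455 -0.344   0.075 ]
cup_orange top [(array([ 0.6184, -0.2197]), 0.63)]
cup_orange scene [(array([ 0.6221, -0.2161]), 0.65)]
cup_blue top [(array([ 0.4478, -0.334 ]), 0.77)]
cup_blue scene [(array([ 0.4355, -0.3456]), 0.7)]
jar top [(array([ 0.5671, -0.2509]), 0.79)]
jar scene [(array([ 0.5741, -0.2588]), 0.8)]
dropper top [(array([ 0.5025, -0.3065]), 0.47)]
dropper scene [(array([ 0.5066, -0.3085]), 0.46)]
```

View pics/c3.png

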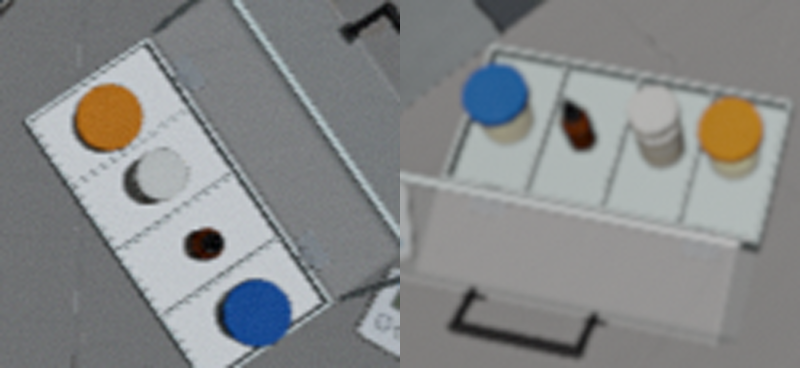

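The cover stays open, with its handle now at the rear, scene crop (520,330). All four containers still stand in their bays: jar cap at top image ≈(375.4,199.2), dropper cap ≈(390.5,220.5). Next is the orange cup.

```bash
cat >> h.py <<'E'
q=down(JY)
def pick_place(P,Hd,w,zt,eff=30):
    P=np.r_[P[:2],0]; Hd=np.r_[Hd[:2],0]; hi=.36
    c=read_eef_pos()
    if c[2]<hi-.03: movel([c[0],c[1],hi],q,.3)
    move_ptp(P+Z*hi,q); move_gripper(min(.085,w+.026))
    movel(P+Z*(zt+.06),q,.3); movel(P+Z*zt,q,.1); print("down",read_eef_pos().round(4),read_ft_force().round(1))
    move_gripper(max(0,w-.015),eff); g=read_finger_gap(); print("gap",round(g,4),"F",read_ft_force().round(1),"t",read_time_s())
    if abs(g-w)>.006: print("BAD GRIP"); return False
    movel(P+Z*(zt+.05),q,.1); movel(P+Z*hi,q,.3); print("lift gap",round(read_finger_gap(),4))
    move_ptp(Hd+Z*hi,q); movel(Hd+Z*(zt+.05),q,.3); movel(Hd+Z*(zt+.006),q,.08)
    pause(.2); f0=read_ft_force()[2]; z=zt+.006; f=f0
    while z>zt-.004 and f-f0<3:
        z-=.001; movel(Hd+Z*z,q,.02); pause(.05); f=read_ft_force()[2]
    print("set z",round(z-zt,4),"act",read_eef_pos().round(4),"dF",round(f-f0,1),"gap",round(read_finger_gap(),4))
    movel(Hd+Z*(z+.0005),q,.02)
    move_gripper(min(.085,w+.016)); movel(Hd+Z*(zt+.06),q,.1); movel(Hd+Z*hi,q,.3); print("t",read_time_s()); return True
E
python3 - <<'E'
from h import *
print(onz("top",(375.3,199.1),.097),onz("top",(390.4,220.5),.096))
pick_place(np.array([.6184,-.2104]),np.array([.4485,-.035]),.062,.063)
snap("scene","o1.png"); s=cv2.imread("pics/o1.png"); cv2.imwrite("pics/o1c.png",cv2.resize(s[140:310,150:350],None,fx=3,fy=3))
E
```

```text
[ 0.56611268 -0.25538155  0.097     ] [ 0.50663397 -0.29850234  0.096     ]
down [ 0.6188 -0.2104  0.0632] [-0.5  0.3 -0.2]
gap 0.0605 F [0.7 0.4 3.2] t 17.0
lift gap 0.0604
set z 0.002 act [ 0.4488 -0.035   0.0652] dF 3.6 gap 0.0605
t 24.9
```

View pics/o1c.png

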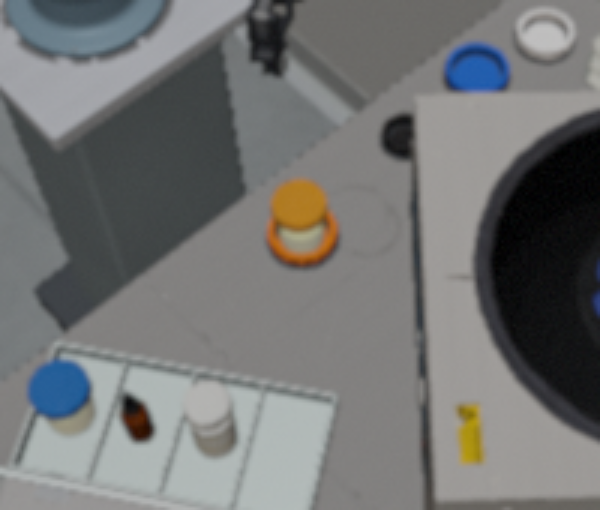

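The orange cup stands upright in the orange collar at crop (300,215), down on the floor to within 1 mm of the height I predicted. Blue is next, then the jar.

```bash
python3 - <<'E'
from h import *
if pick_place(np.array([.4455,-.344]),np.array([.4233,.263]),.062,.063):
    ok=pick_place(np.array([.5661,-.2554]),np.array([.4393,.3645]),.047,.086)
snap("scene","o2.png"); s=cv2.imread("pics/o2.png"); cv2.imwrite("pics/o2c.png",cv2.resize(s[120:310,150:370],None,fx=3,fy=3))
E
```

```text
down [ 0.446  -0.3443  0.0635] [-0.2  0.1 -0.3]
gap 0.0609 F [0.1 0.4 5.5] t 28.4167
lift gap 0.0607
set z 0.001 act [0.424  0.2636 0.0651] dF 8.6 gap 0.0601
t 37.8333
down [ 0.5666 -0.2555  0.0864] [0.6 0.7 0.6]
gap 0.0465 F [0.2 0.  3. ] t 41.9667
lift gap 0.0463
set z 0.001 act [0.4397 0.365  0.0881] dF 6.8 gap 0.0462
t 51.2333
```

View pics/o2c.png

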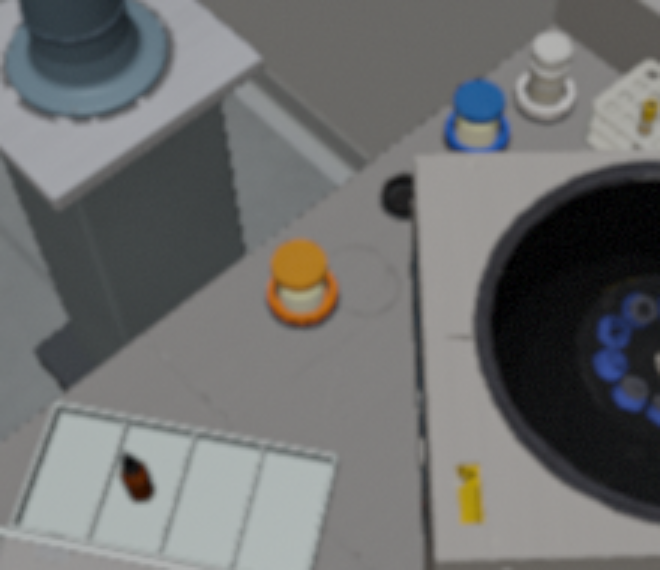

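The blue cup is at (478,115) and the jar at (550,75), both upright in their own collars. The dropper is last.

```bash
python3 - <<'E'
from h import *
pick_place(np.array([.5066,-.2985]),np.array([.4309,.136]),.019,.084)
move_ptp([.45,-.2,.38],q)
s=snap("scene","o3.png"); t=snap("top","o4.png"); print(read_time_s())
a=cv2.resize(s[120:320,150:370],(440,400)); b=cv2.resize(t[215:270,140:320],(720,220),interpolation=cv2.INTER_CUBIC)
cv2.imwrite("pics/o3c.png",cv2.resize(s[120:320,150:370],None,fx=2.9,fy=2.9)); cv2.imwrite("pics/o4c.png",b)
E
```

```text
down [ 0.507  -0.2986  0.0843] [ 1.  -0.1  0.2]
gap 0.018 F [-0.6  0.9  2.5] t 55.9417
lift gap 0.0181
set z 0.001 act [0.4314 0.1364 0.0858] dF 7.4 gap 0.0184
t 64.5667
65.9417
```

View pics/o3c.png

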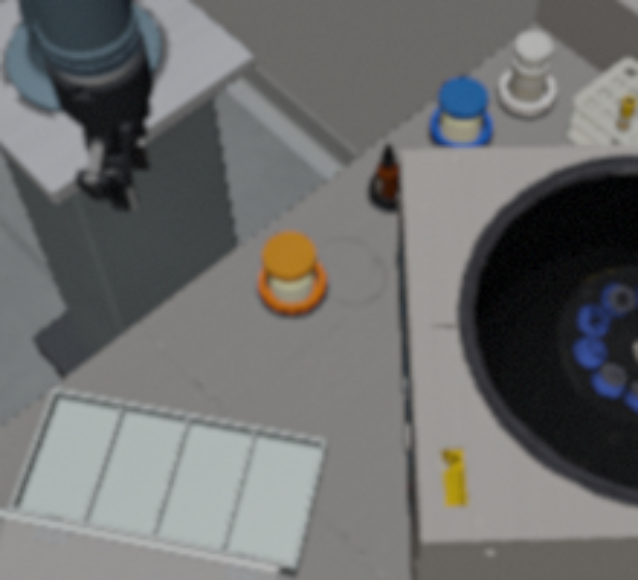

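View pics/o4c.png

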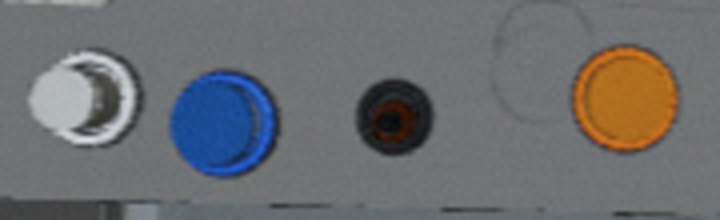

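All four stand upright in their matching collars. The top view agrees with vertical parallax: the jar cap was expected at column 155.3 and appears at 155.5, and the blue lid was expected at 192.4 and appears at 193. The tray is empty, the hood is still back, and the arm is clear.

```bash
python3 -c "
from bench import *
print(sign_off(),read_time_s())"
```

```text
the job is handed in; nothing more can be done
the job is handed in; nothing more can be done
```

The job is handed in. The cover is open and stays open by itself. The orange cup, blue cup, jar and dropper bottle each stand in the holder that matches their cap colour, moved in that order. It took about 66 s of the 138 s allowed.

- **Cover:** I pinched the handle and guided it to about 1.8 rad. The forces I read stayed below about 10 N on each axis. It was still open in the last picture.
- **Placements:** Each item was lowered until it touched the holder floor (3.6 to 8.6 N) within about 1–2 mm of the height I expected, then released.
- **Final check:** Both cameras showed all four upright in their wells, the tray empty and the arm clear.
- **Disagreements:** The scene camera placed the handle about 9 mm across the bar from where the top camera did. I went mainly by the top camera, and the grip confirmed it. The networks' positions for the containers were also up to about 1 cm off the colour measurements. I used the colour measurements for the cups and cap centres read from the top picture for the jar and dropper, and all four grips held.

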